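Lay the large tin flat, lid up

TASK

Two storage tins stand on edge on the worktop. Tip the larger one over so that it lies flat on its base with its wooden lid and knob facing up, close to where it stood. Leave the small tin standing and do not disturb it, the jam jar or the mug.

Things in the scene. Friction and masses are not known exactly. Their poses are not given: they have to be found in the camera images.
- large_tin: Large grey box tin, wooden lid, 0.26 to 0.49 kg: 45 mm base to lid (x axis, pointing out of the lid) x 80 (y) x 100 mm (z). Origin: middle of this box. Starts on edge on a 45 x 80 side, z up, x level in any direction. Pushed level on the lid near its top edge (lower, the rising knob meets the finger), it tips over its base edge; past 25 degrees it falls. Origin 22.5 mm up when lying.
- large_tin_knob (a point): Outer end of the round wooden knob in the middle of the large tin's lid: 18 mm in diameter, sticks out 8 mm from the lid face, 30.5 mm from the tin's middle along its x axis.
- small_tin: Small tin of the same kind, to be left standing: 36 mm from base to lid (x axis, out of the lid), 60 mm wide (y), 66 mm tall as it stands on edge; knob 14 mm in diameter, sticking out 7 mm. Origin at the middle of the box.
- jam_jar: Jam jar, 71 mm in diameter, 110 mm tall, upright; origin at the centre of its underside. To be left alone.
- mug: Striped mug with a handle, 90 x 120 mm with the handle, 88 mm tall, upright; origin at its underside. To be left alone.

How it is judged:
By the outcome, as a careful person would: the job done as asked, in the order asked, and still so for the second after the job is handed in, with the robot touching nothing.
It also fails if it takes over 29 s, if anything falls off the work surface, if the arm or the gripper's body presses on something with over 40 N, if the wrist force passes 120 N, or if a joint passes its speed limit or range.

ROBOT

A 7-joint arm with a two-finger parallel gripper is mounted at the origin on the work surface; the furniture and walls round the work are solid. World frame = base frame: x ahead of the robot, y to its left, z up, the work surface at z = 0. Lengths are in m, angles in rad, forces in N, time in s.
With the tool pointing down it reaches from about 0.35 to 0.9 m from the base axis. Payload 7.2 kg.
Tool frame: the origin (TCP) lies midway between the tips of the shut fingers; the grasp point (between the pads) lies 19 mm behind it (r.grip_point_offset is the distance from the TCP to the grasp point, in m); x points along the fingers, y is the direction in which the jaws open and shut, and the axes are right-handed (so a half turn about x gives the same grasp; the last joint's range is limited). The gripper opens to 85 mm and grips with 20 to 120 N. Pads are 22 mm wide; open, the fingers measure 114 mm over their backs; the gripper's body (76 mm by 85 mm) begins 54 mm behind the grasp point. The pads swing forward as they close: fully open they stand 13 mm farther back than shut.
Start: joints at [-1.362, 0.411, -0.013, 1.596, 0.006, 1.134, -0.082], TCP at [0.171, 0.601, 0.231] pointing down, gripper open.
Joint ranges: [-2.95, 2.95], [-0.29, 1.99], [-1.47, 1.44], [0.14, 2.54], [-1.03, 4.17], [0.13, 1.85], [-2.86, 2.86]. Speed limits (rad/s): [2.39, 2.39, 3.01, 3.01, 3.14, 3.14, 3.14].

INTERFACE

Orientations are given as [roll, pitch, yaw] about the fixed x, y, z axes, in that order (R = Rz(yaw) Ry(pitch) Rx(roll)).
In Python, from workcell import r gives the robot as it stands. The module is installed in compiled form; this text tells all that it offers.
- The arm moves only by the tool send_rows, never from a script. Its argument "rows" is a list of rows, each a list of 5 numbers: the finger opening in m, from 0 to 0.0854, then the shift along the tool's x, y, z in m, then the turn about the tool's x in rad. A call has 1 to 20 rows; each row is the pose to reach, as a shift and turn from the pose commanded when the call began, along the tool's axes at that moment; what a row does not reach only later rows make up. A row lasts 1/12 s, in which the tool goes at most 41.7 mm and 7.16 degrees, less where a joint would pass 70% of its speed; a pose out of reach is approached as far as the arm can. A call with a gripper value outside its range is refused whole. The fingers move at their own pace and stop on an object; "squeeze" is the grip in N (left out, the last holds). Time passes only in rows, so rows that repeat a pose let the fingers close. It gives the time, the measured TCP pose, the force and the opening at its end, in the units of the state.
- r.get_state(): the state, without advancing time (a new reading comes with each control period).
- r.read_camera(name): name is "scene" or "top"; returns (picture, depth): 480x640x3 uint8, red, green, blue; 480x640 float32, m along the optical axis (not along the pixel's ray), 0 where there is no reading.
- r.calibration(name): a dict with "fx", "fy", "cx", "cy" (pixels), "dist_coeffs" ([k1, k2, p1, p2, k3] as OpenCV has them; the pictures are not rectified), "R" (3x3) and "t" (3): a world point X has camera coordinates R X + t. Camera axes: x right, y down, z forward; pixel columns grow to the right and rows downward; lengths in m; the calibration is good to about 2 mm. A picture is of the moment at which its call begins. calibration takes no time and is no camera call.
- r.sign_off(): hands the job in, once; it reports no verdict.
Trained networks look in the newest picture that a camera, given by its name, has taken for a name from the list of things; names that differ only in an ending like _2 or _b are one class to them, and where a whole thing is asked for, a point or a joint stands for the part that bears it (a point fixed in the world has none). Each returns a list of dicts, best first, with "p" (0 to 1); they miss things now and then, are a little off and sometimes report something else, mostly with a low value. They report only what shows in the picture. A call takes as long as a camera call.
- r.look_for(camera, thing): "at" ([x, y, z] in m, in the coordinates of the camera as it stood for that picture, good to about 4 mm: the middle of the surface that is visible of it).
- r.regions_of(camera, thing): "mask" (480x640 bool, what is visible of it).
The state is a dict: "time_s": time; "q": joint angles; "joint_vel": joint speeds; "joint_efforts": joint torques, N m; "ee_pos": TCP position; "tcp_rot": TCP orientation; "force": force on the tool from outside, world axes, zero at the start; "ft_torque": the same for the moment, N m; "opening": opening from 0.0 (shut) to 1.0 (fully open).
Only numpy, scipy, OpenCV 4.12 (cv2) and the standard library are available. Lean on these libraries where they do the work, as an engineer would, in place of code of your own. Each camera call takes 0.05 s, during which the arm holds its last target. There are 200 camera calls.

## Working session

There is one attempt and no reset: what is moved stays moved. The work goes in short steps, Python scripts to look and compute and a tool call to move; the robot and the scene stay as the last step left them, time stands still between calls to the robot, and variables do not carry over. Pictures are saved under pics/ and viewed, about 8 in all and at most 12, crops included, and the job is handed in when it is done.

Besides the shell and the picture viewer there is one more tool, called after ">>>" as name(argument=value, ...) on one line, values as JSON. send_rows: Moves the arm, as the interface text tells. Its arguments: {"type":"object","properties":{"rows":{"type":"array"},"squeeze":{"type":"number"}},"required":["rows"]}

```bash
mkdir -p pics
cat > h.py <<'E'
import numpy as np, cv2
from workcell import r
def cloud(cam,depth,mask):
    c=r.calibration(cam); v,u=np.nonzero(mask&(depth>0)); z=depth[v,u]
    K=np.array([[c["fx"],0,c["cx"]],[0,c["fy"],c["cy"]],[0,0,1.]])
    n=cv2.undistortPoints(np.c_[u,v].astype(float)[:,None],K,np.array(c["dist_coeffs"],float))[:,0]
    P=np.c_[n*z[:,None],z]
    return (P-np.array(c["t"]))@np.array(c["R"])
def world(cam,p):
    c=r.calibration(cam); return (np.array(p)-np.array(c["t"]))@np.array(c["R"])
E
python3 - <<'E'
from h import *
np.set_printoptions(precision=3,suppress=True)
for cam in("scene","top"):
    im,d=r.read_camera(cam); cv2.imwrite(f"pics/{cam}0.png",im[...,::-1])
    for t in("large_tin","large_tin_knob","small_tin","jam_jar","mug"):
        for x in r.look_for(cam,t)[:3]: print(cam,t,round(x["p"],2),world(cam,x["at"]))
        if "knob" in t: continue
        for g in r.regions_of(cam,t)[:1]:
            P=cloud(cam,d,g["mask"]); P=P[P[:,2]>.01]
            print("  mask",round(g["p"],2),np.percentile(P,[2,50,98],axis=0).tolist() if len(P) else 0)
            T=P[P[:,2]>np.percentile(P[:,2],98)-.008]
            if 'tin' in t: print("  top rect",cv2.minAreaRect((T[:,:2]*1000).astype(np.float32)))
s=r.get_state();print(s["time_s"],s["ee_pos"],s["tcp_rot"],s["opening"])
E
```

```text
scene large_tin 0.69 [ 0.516 -0.115  0.06 ]
  mask 0.93 [[0.5061538807831263, -0.17027405120658734, 0.012206597938733455], [0.5155862894051348, -0.11560929458495137, 0.06402993675890373], [0.5567279788860386, -0.0947505349901728, 0.10056284118047881]]
  top rect ((532.00341796875, -134.95428466796875), (80.2652587890625, 45.00891876220703), 81.42145538330078)
scene large_tin_knob 0.64 [ 0.513 -0.114  0.061]
scene small_tin 0.55 [0.506 0.135 0.047]
scene small_tin 0.16 [0.703 0.004 0.066]
  mask 0.65 [[0.4980609844126595, 0.10621919894101331, 0.011499596546125054], [0.5119634816442904, 0.1325853999406716, 0.04837292368002519], [0.5579714872475784, 0.14424841507761813, 0.06659207831636052]]
  top rect ((529.1740112304688, 121.45155334472656), (36.89093017578125, 61.59170913696289), 75.59606170654297)
scene jam_jar 0.97 [0.7   0.007 0.065]
  mask 0.8 [[0.684721804803655, -0.03380334117061684, 0.012912462178707588], [0.7017041828287586, 0.003936815693157684, 0.06950301819738236], [0.7439122627162036, 0.026856186230047117, 0.11059599879082554]]
scene mug 0.92 [ 0.717 -0.234  0.057]
  mask
[... 765 characters left out ...]
8719156621, 0.06841387463696488]]
  top rect ((528.3152465820312, 119.22441101074219), (36.394710540771484, 58.46278762817383), 77.85818481445312)
top jam_jar 0.73 [ 0.708 -0.017  0.108]
  mask 0.87 [[0.6833088197448659, -0.05155547897299449, 0.021961671309398065], [0.7124434328861187, -0.016484322857179948, 0.1072610230870594], [0.7501669966102544, 0.02136634658512305, 0.11187307997944392]]
top mug 0.81 [ 0.742 -0.269  0.033]
  mask 0.68 [[0.6891116913105224, -0.32126247170772665, 0.010593732424220468], [0.7453364633161019, -0.27028191291329096, 0.05386445266914855], [0.774039478045212, -0.2151765685019367, 0.08788014653377658]]
1.0 [0.171 0.601 0.231] [1.605 1.571 1.328] 1.0017057039157657
```

View pics/scene0.png

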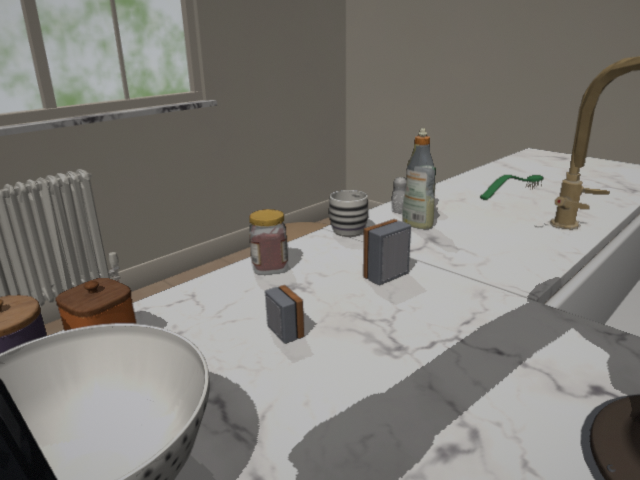

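View pics/top0.png

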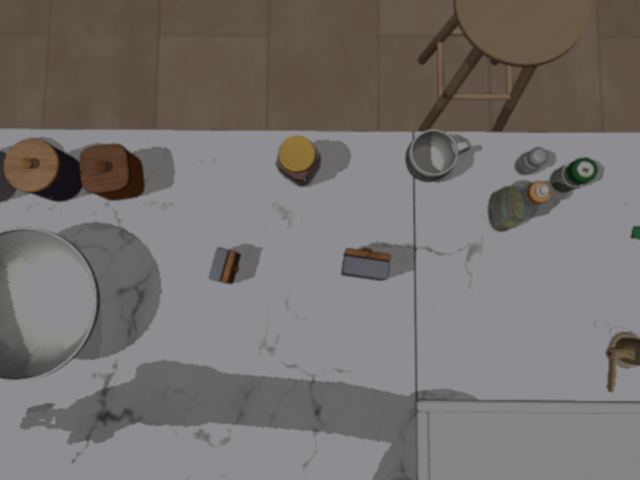

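The scene view shows both tins at about (387,252) and (285,313). The top view shows the large tin at (367,263), with its knob at (368,250) pointing to world +x, so I push toward −x. The small tin is at (224,265), the jar at (297,155) and the mug at (434,155). The area on the −x side of the large tin is clear.

```bash
cat >> h.py <<'E'
from scipy.spatial.transform import Rotation as Ro
n=np.array([np.sin(np.radians(81.8)),-np.cos(np.radians(81.8)),0]); c0=np.array([.5315,-.136,0])
def to(p):
    s=r.get_state(); R=Ro.from_euler("xyz",s["tcp_rot"]).as_matrix()
    return R.T@(np.array(p)-s["ee_pos"]),R
def rep():
    np.set_printoptions(precision=4,suppress=True)
    for d,z in((.08,.22),(.06,.091),(-.03,.091),(.06,.25)):
        p=c0+n*d;p[2]=z; print(d,z,p,"tool shift",to(p)[0])
    R=to([0,0,0])[1]; print(R)
    # turn about tool x that puts tool z on +-n
    a=np.arctan2(-(R[:,1]@n),R[:,2]@n); print("turn z->n",a,"z->-n",a-np.sign(a)*np.pi)
    s=r.get_state(); print(s["time_s"],s["ee_pos"],s["force"],s["q"])
E
python3 -c "from h import *;rep()"
```

```text
0.08 0.22 [ 0.6107 -0.1474  0.22  ] tool shift [ 0.0113 -0.5999  0.6277]
0.06 0.091 [ 0.5909 -0.1446  0.091 ] tool shift [ 0.1403 -0.6026  0.6079]
-0.03 0.091 [ 0.5018 -0.1317  0.091 ] tool shift [ 0.1403 -0.6146  0.5187]
0.06 0.25 [ 0.5909 -0.1446  0.25  ] tool shift [-0.0187 -0.6026  0.6079]
[[ 0.      0.2733  0.9619]
 [ 0.      0.9619 -0.2733]
 [-1.      0.     -0.    ]]
turn z->n -0.13368655086753245 z->-n 3.0079061027222607
1.0 [0.1708 0.6012 0.2313] [ 0.8065 -0.2929 -0.4164] [-1.3622  0.4111 -0.0127  1.5962  0.0056  1.1343 -0.0823]
```

>>> send_rows(rows=[[0, -0.02, -0.03, 0.03, -0.01], [0, -0.02, -0.06, 0.063, -0.02], [0, -0.02, -0.09, 0.094, -0.03], [0, -0.02, -0.12, 0.126, -0.04], [0, -0.02, -0.15, 0.157, -0.05], [0, -0.02, -0.18, 0.188, -0.06], [0, -0.02, -0.21, 0.22, -0.07], [0, -0.02, -0.24, 0.251, -0.08], [0, -0.02, -0.27, 0.282, -0.09], [0, -0.02, -0.3, 0.314, -0.1], [0, -0.02, -0.33, 0.345, -0.11], [0, -0.02, -0.36, 0.377, -0.12], [0, -0.02, -0.39, 0.408, -0.13], [0, -0.02, -0.42, 0.44, -0.134], [0, -0.02, -0.45, 0.471, -0.134], [0, -0.02, -0.48, 0.502, -0.134], [0, -0.02, -0.51, 0.534, -0.134], [0, -0.02, -0.54, 0.565, -0.134], [0, -0.02, -0.57, 0.597, -0.134], [0, -0.02, -0.6, 0.628, -0.134]])

```text
time_s: 2.67
ee_pos: [0.5919, -0.1154, 0.2514]
tcp_rot: [0.461, 1.57, 0.319]
force: [0.6, 0.7, 1.2]
opening: 0.0
```

```bash
python3 -c "from h import *;rep()"
```

```text
0.08 0.22 [ 0.6107 -0.1474  0.22  ] tool shift [ 0.0315 -0.029   0.0231]
0.06 0.091 [ 0.5909 -0.1446  0.091 ] tool shift [ 0.1604 -0.029   0.003 ]
-0.03 0.091 [ 0.5018 -0.1317  0.091 ] tool shift [ 0.1604 -0.0289 -0.087 ]
0.06 0.25 [ 0.5909 -0.1446  0.25  ] tool shift [ 0.0014 -0.029   0.0031]
[[ 0.0005  0.1417  0.9899]
 [ 0.0002  0.9899 -0.1417]
 [-1.      0.0003  0.0005]]
turn z->n 0.0009790982446144637 z->-n -3.140613555345179
2.6667 [ 0.5919 -0.1154  0.2514] [0.6406 0.704  1.1991] [-0.2492  0.3779  0.4888  1.6526 -0.1906  1.1581  1.7156]
```

>>> send_rows(rows=[[0, 0, 0, 0, 0], [0, 0, 0, 0, 0], [0, 0, 0, 0, 0]])

```text
time_s: 2.92
ee_pos: [0.5909, -0.1135, 0.2509]
tcp_rot: [2.797, 1.57, 2.654]
force: [0.0, 0.0, 0.0]
opening: 0.003
```

```bash
python3 -c "from h import *;rep()"
```

```text
0.08 0.22 [ 0.6107 -0.1474  0.22  ] tool shift [ 0.0308 -0.0308  0.0245]
0.06 0.091 [ 0.5909 -0.1446  0.091 ] tool shift [ 0.1598 -0.0308  0.0046]
-0.03 0.091 [ 0.5018 -0.1317  0.091 ] tool shift [ 0.1599 -0.0308 -0.0854]
0.06 0.25 [ 0.5909 -0.1446  0.25  ] tool shift [ 0.0008 -0.0308  0.0044]
[[-0.0009  0.1427  0.9898]
 [ 0.0005  0.9898 -0.1427]
 [-1.      0.0003 -0.0009]]
turn z->n -7.175063093811051e-05 z->-n 3.141520902958855
2.9167 [ 0.5909 -0.1135  0.2509] [0.0343 0.0093 0.0012] [-0.2517  0.3765  0.4873  1.6556 -0.1894  1.1575  1.7108]
```

>>> send_rows(rows=[[0, 0, -0.015, 0.012, 0], [0, 0, -0.031, 0.024, 0], [0, 0.03, -0.031, 0.024, 0], [0, 0.06, -0.031, 0.024, 0], [0, 0.09, -0.031, 0.024, 0], [0, 0.12, -0.031, 0.024, 0], [0, 0.145, -0.031, 0.024, 0], [0, 0.16, -0.031, 0.024, 0], [0, 0.16, -0.031, 0.024, 0], [0, 0.16, -0.031, 0.024, 0]])

```text
time_s: 3.75
ee_pos: [0.6101, -0.146, 0.0912]
tcp_rot: [2.62, 1.569, 2.479]
force: [0.2, 0.1, 0.0]
opening: 0.002
```

```bash
python3 -c "
from h import *;rep()
im,d=r.read_camera('scene');cv2.imwrite('pics/s1.png',cv2.resize(im[160:320,250:490,::-1],None,fx=3,fy=3))"
```

```text
0.08 0.22 [ 0.6107 -0.1474  0.22  ] tool shift [-0.1288 -0.0013  0.0006]
0.06 0.091 [ 0.5909 -0.1446  0.091 ] tool shift [ 0.0002 -0.0013 -0.0193]
-0.03 0.091 [ 0.5018 -0.1317  0.091 ] tool shift [ 0.0003 -0.0011 -0.1093]
0.06 0.25 [ 0.5909 -0.1446  0.25  ] tool shift [-0.1588 -0.0012 -0.0195]
[[-0.0012  0.1402  0.9901]
 [ 0.0009  0.9901 -0.1402]
 [-1.      0.0008 -0.0013]]
turn z->n 0.0024085953643692886 z->-n -3.139184058225424
3.75 [ 0.6101 -0.146   0.0912] [0.2376 0.0595 0.0267] [-0.1414  0.5889  0.4262  1.7443 -0.3045  0.8755  1.8487]
```

View pics/s1.png

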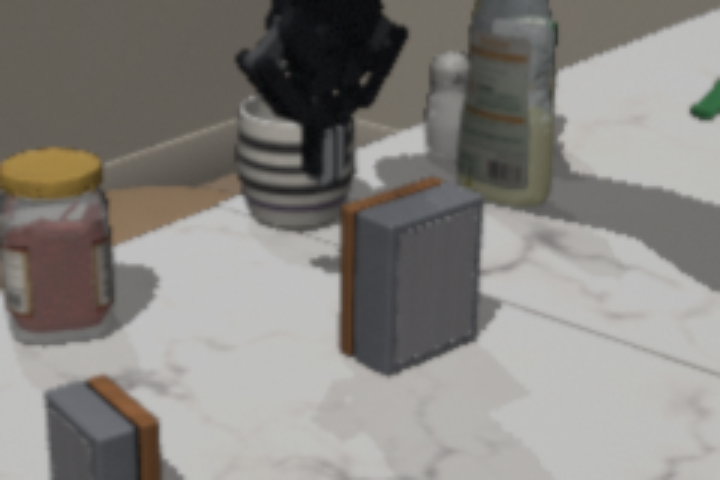

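>>> send_rows(rows=[[0, 0, -0.001, -0.012, 0], [0, 0, -0.001, -0.024, 0], [0, 0, -0.001, -0.034, 0], [0, 0, -0.001, -0.04, 0], [0, 0, -0.001, -0.045, 0], [0, 0, -0.001, -0.05, 0], [0, 0, -0.001, -0.055, 0], [0, 0, -0.001, -0.06, 0], [0, 0, -0.001, -0.06, 0]])

```text
time_s: 4.55
ee_pos: [0.5501, -0.1401, 0.0914]
tcp_rot: [2.801, 1.57, 2.658]
force: [0.0, -0.3, 0.5]
opening: -0.002
```

```bash
python3 -c "
from h import *;rep()
im,d=r.read_camera('scene');cv2.imwrite('pics/s2.png',cv2.resize(im[160:320,250:490,::-1],None,fx=3,fy=3))"
```

```text
0.08 0.22 [ 0.6107 -0.1474  0.22  ] tool shift [-0.1287  0.0015  0.061 ]
0.06 0.091 [ 0.5909 -0.1446  0.091 ] tool shift [0.0003 0.0015 0.041 ]
-0.03 0.091 [ 0.5018 -0.1317  0.091 ] tool shift [ 0.0004  0.0015 -0.049 ]
0.06 0.25 [ 0.5909 -0.1446  0.25  ] tool shift [-0.1587  0.0015  0.0409]
[[-0.0005  0.1425  0.9898]
 [ 0.0003  0.9898 -0.1425]
 [-1.      0.0002 -0.0006]]
turn z->n 0.00013189549942591806 z->-n -3.1414607580903673
4.55 [ 0.5501 -0.1401  0.0914] [ 0.0061 -0.2657  0.5272] [-0.1627  0.5012  0.4359  1.8973 -0.2856  0.8046  1.8539]
```

View pics/s2.png

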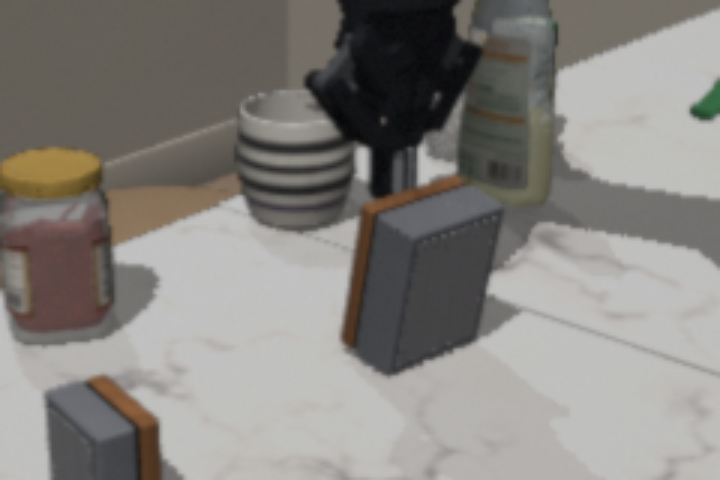

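The tin is tilting cleanly about its base edge: its lower edge at (390,370) has not moved, and the finger at (385,190) is on the lid's top edge. I'll carry on past the balance point.

>>> send_rows(rows=[[0, 0, 0, -0.005, 0], [0, 0, 0, -0.01, 0], [0, 0, 0, -0.014, 0], [0, 0, 0, -0.018, 0], [0, 0, 0, -0.021, 0], [0, 0, 0, -0.024, 0], [0, 0, 0, -0.027, 0], [0, 0, 0, -0.03, 0], [0, 0, 0, -0.03, 0], [0, 0, 0, -0.03, 0], [0, 0, 0, -0.03, 0], [0, 0, 0, -0.03, 0]])

```text
time_s: 5.6
ee_pos: [0.5214, -0.136, 0.0913]
tcp_rot: [-0.058, 1.571, -0.201]
force: [-0.6, 0.3, 0.3]
opening: 0.002
```

```bash
python3 -c "
from h import *;rep()
im,d=r.read_camera('scene');cv2.imwrite('pics/s3.png',cv2.resize(im[160:320,250:490,::-1],None,fx=3,fy=3))"
```

```text
0.08 0.22 [ 0.6107 -0.1474  0.22  ] tool shift [-0.1287  0.0014  0.09  ]
0.06 0.091 [ 0.5909 -0.1446  0.091 ] tool shift [0.0003 0.0014 0.07  ]
-0.03 0.091 [ 0.5018 -0.1317  0.091 ] tool shift [ 0.0003  0.0014 -0.02  ]
0.06 0.25 [ 0.5909 -0.1446  0.25  ] tool shift [-0.1587  0.0014  0.07  ]
[[ 0.0002  0.1422  0.9898]
 [-0.      0.9898 -0.1422]
 [-1.     -0.      0.0002]]
turn z->n 0.0004137541626928883 z->-n -3.1411788994271004
5.6 [ 0.5214 -0.136   0.0913] [-0.5549  0.3376  0.3061] [-0.175   0.459   0.4411  1.9682 -0.2746  0.772   1.8527]
```

View pics/s3.png

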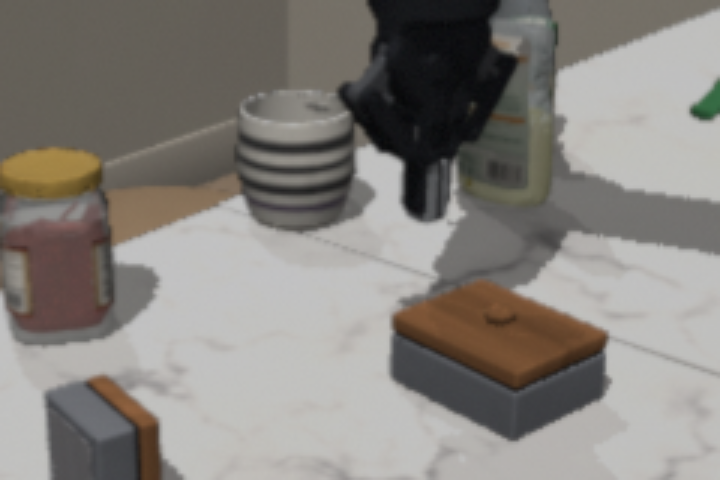

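The tin now lies flat with its lid and knob up, the knob at crop (500,315). The finger is clear above it. I'll retreat upward and check everything.

>>> send_rows(rows=[[0, -0.03, 0, 0, 0], [0, -0.06, 0, 0, 0], [0, -0.09, 0, 0, 0], [0, -0.12, 0, 0, 0], [0, -0.15, 0, 0, 0], [0, -0.15, 0, 0, 0], [0, -0.15, 0, 0, 0], [0, -0.15, 0, 0, 0]])

```text
time_s: 6.32
ee_pos: [0.5209, -0.1357, 0.2408]
tcp_rot: [2.525, 1.57, 2.383]
force: [-1.1, 0.1, 0.1]
opening: -0.0
```

Run:
```python
from h import *
np.set_printoptions(precision=3,suppress=True)
im,d=r.read_camera("scene")
for t in("large_tin","large_tin_knob","small_tin","jam_jar","mug"):
    for x in r.look_for("scene",t)[:1]: print(t,round(x["p"],2),world("scene",x["at"]))
    for g in r.regions_of("scene",t)[:1]:
        P=cloud("scene",d,g["mask"]); P=P[P[:,2]>.01]; print(np.percentile(P,[2,50,98],axis=0).tolist())
        if t in("large_tin","small_tin"):
            T=P[P[:,2]>np.percentile(P[:,2],90)-.008]; print(cv2.minAreaRect((T[:,:2]*1000).astype(np.float32)))
s=r.get_state();print(s["time_s"],s["ee_pos"],s["joint_vel"],s["force"])
```

```text
large_tin 0.94 [ 0.449 -0.101  0.035]
[[0.4074313806905272, -0.16155711200917028, 0.01127831934947423], [0.44604205278030057, -0.10486410507391129, 0.04196471158755598], [0.5091465697065025, -0.08189849386226984, 0.04919866295564346]]
((460.6468811035156, -125.77242279052734), (81.3210220336914, 101.69612884521484), 82.2236557006836)
large_tin_knob 0.56 [ 0.443 -0.102  0.04 ]
[[0.40742725321044554, -0.15996504895694752, 0.011277270343957101], [0.4458989121713918, -0.10486888025484671, 0.04193976175122087], [0.5086450756018814, -0.08189025306306473, 0.04937964004535211]]
small_tin 0.6 [0.511 0.135 0.049]
[[0.49797764670284206, 0.10665679898165242, 0.01140646716130721], [0.5113025431825382, 0.1324468700499782, 0.04821884556475438], [0.5579782528537838, 0.14425511520372408, 0.06661738913700477]]
((529.8532104492188, 121.6234130859375), (36.331459045410156, 62.75532531738281), 77.06726837158203)
jam_jar 0.6 [0.702 0.006 0.066]
[[0.6847199161747998, -0.0343336220716911, 0.012457847895870082], [0.7021839735702566, 0.003995468058561784, 0.06986655040846033], [0.7464520261737077, 0.02671553529732055, 0.11051439117192165]]
[[0.6906592607994286, -0.29934087805675363, 0.012630111423305264], [0.7152996745461814, -0.23406175436937263, 0.061812024657269656], [0.7750652674541073, -0.21346030063989732, 0.08687653729052791]]
6.8667 [ 0.521 -0.136  0.241] [ 0.    -0.002 -0.001  0.     0.    -0.     0.001] [ 0.419  0.274 -0.235]
```

```bash
python3 -c "
from workcell import r;print(r.sign_off())"
```

```text
the job is handed in; nothing more can be done
None
```

The large tin now lies flat on its base with its wooden lid and knob facing up. I pushed level with the shut fingers near the top edge of its lid until it fell over its base edge, then raised the gripper clear and handed the job in at about 6.9 s.

- **Large tin:** the last measurement put its middle at about (0.461, -0.126). That is where a clean tip over the base edge should leave it, so it did not slide noticeably. The visible lid face measured about 81 x 102 mm, 45 mm up.
- **Small tin, jam jar and mug:** their measured positions agree with the first pictures to within about 3 mm. The small tin is still standing.
- **Robot:** at the end it was at rest and touching nothing, with the fingertips at 0.24 m height and a force reading near zero.
- **Failed or disagreeing checks:**
  - In the last look the network did not report a position for the mug; only its outline was found, and that matched.
  - The knob search returned the whole lid region, so I confirmed the knob faces up from the picture taken just before retreating.

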